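# Flip the teapot lid shut

### The arm

A 7-joint arm with a two-finger parallel gripper is mounted at the origin on the work surface. World frame = base frame: x ahead of the robot, y to its left, z up, the work surface at z = 0. Lengths are in m, angles in rad, forces in N, time in s.
With the tool pointing down it reaches from about 0.425 to 1.025 m from the base axis. Payload 9.4 kg.
Tool frame: the origin (TCP) lies midway between the tips of the shut fingers; the grasp point (between the pads) lies r.hold_point_z behind it (r.hold_point_z is the distance from the TCP to the grasp point, in m); z points along the fingers, y is the line along which they close (so a half turn about z gives the same grasp; the last joint's range is limited). The gripper opens to 93 mm and grips with 3 to 60 N. Pads are 15 mm wide; open, the fingers measure 128 mm over their backs; the gripper's body (75 mm by 188 mm) begins 65 mm behind the grasp point.
Start: joints at [1.256, 0.599, -0.003, 1.599, 0.002, 0.943, -0.08], TCP at [0.171, -0.705, 0.219] pointing down, gripper open.
Joint ranges: [-2.57, 2.57], [-0.35, 1.97], [-1.29, 1.29], [0.11, 2.56], [-1.05, 4.19], [0.11, 1.86], [-2.63, 2.63]. Speed limits (rad/s): [2.22, 2.22, 3.01, 3.01, 3.14, 3.14, 3.14].

### API

Orientations are given as a rotation vector (axis times angle).
In Python, from bench import r, optics gives the robot as it stands. The module is installed in compiled form; this text tells all that it offers.
- The arm moves only by the tool drive_tool, never from a script. Its argument "plan" is a list that holds one entry, the list of rows, each a list of 7 numbers: the shift along the tool's x, y, z scaled (see below), then the turn, a rotation vector about the tool's x, y, z scaled (see below), then the gripper's target within -1 to 1 (fully open at 1, half-way at 0, shut at -1). A call has exactly 5 rows; each row shifts and turns the commanded pose from where the row before left it, along the tool's axes as they then stand; what a row does not reach is not made up. The controller multiplies each number of a shift by 0.03 m and each number of a turn by 0.12 rad. A row lasts 1/10 s, in which the tool goes at most 50 mm and 8.59 degrees, less where a joint would pass 70% of its speed; a pose out of reach is approached as far as the arm can. A call with a number of a shift or a turn outside -1 to 1 is refused whole. A call with a gripper value outside its range is refused whole. The fingers move at their own pace and stop on an object; "squeeze" is the grip in N (left out, the last holds). Time passes only in rows, so rows that do not move let the fingers close, or fill a call up. It gives the time, the measured TCP pose, the force, the opening and the grip force at its end, in the units of the state.
- r.observe(): the state, without advancing time (a new reading comes with each control period).
- optics.read_camera(name): name is "side" or "top"; returns a dict with "img" (400x640x3 uint8, red, green, blue), "camera_matrix" (3x3 intrinsics, pixels), "k1" (the pictures are not rectified: a ray, as slopes to the right and down, at radius r is drawn at 1 + k1 r^2 times it, then the intrinsics apply), "origin" and "orientation" of the camera in the world. Camera axes: x right, y up, looking along -z (the intrinsics and any distortion apply to the point x, -y, -z); pixel columns grow to the right and rows downward; lengths in m; the calibration is good to about 2 mm. A picture is of the moment at which its call begins. There is no depth.
- r.finish_job(): hands the job in; it is judged then, once.
The state is a dict: "t": time; "q": joint angles; "joint_velocities": joint speeds; "effort": joint torques, N m; "eef_pos": TCP position; "ee_rot": TCP orientation; "force": force on the tool from outside, world axes, zero at the start; "ft_torque": the same for the moment, N m; "grip_width": finger opening in m; "grip_force": force on a finger pad.
Only numpy, scipy, OpenCV 4.12 (cv2) and the standard library are available. Lean on these libraries where they do the work, as an engineer would, in place of code of your own. Each camera call takes 0.05 s, during which the arm holds its last target. There are 200 camera calls.

### The job

The steel teapot on the shelf has been left with its lid flipped open. With your fingertips or the outside of your fingers, push the lid over and ease it down without slamming it, then press it gently on top until it is fully home, and come away. Do not take the lid or its knob between the fingers, do not lift or shove the pot, and leave the cups, sugar bowl and tray alone.

Things in the scene. Friction and masses are not known exactly. Their poses are not given: they have to be found in the camera images.
- teapot: stainless steel teapot, loose, about 0.6 to 1 kg, standing on the plank shelf; round body 128 mm across at its widest, foot 112 mm across, rim 122 mm above the foot. Origin at the centre of its underside, z up; x points to the spout (reaching 108 mm from the axis, 120 mm high), -x to the black handle (reaching 110 mm from the axis, top 106 mm high). The lid's hinge is on the rim at the handle side. It tips or slides if pushed with several newtons high up.
- lid (a joint): angle of the lid's hinge in rad: 0 is shut (flush on the rim, a rigid stop: press lightly and slowly there), 1.57 is standing upright, up to 2.15 leaning back over the handle. The hinge is stiff (0.035 N m of friction): the lid stays where it is left, and about 0.5 to 1 N at its free edge moves it.
- lid_hinge (a point): point on the lid's hinge axis, at the handle side of the rim: 46 mm from the pot's axis and 122 mm above its foot. Its frame turns with the lid: x runs from the hinge across the lid to its free edge, y is parallel to the hinge axis, z is the outward side of the lid (up when shut; towards the handle when the lid stands upright).
- lid_center (a point): middle of the lid's disc, half-way through its thickness, 46 mm from the hinge along x. The lid is a flat steel disc 88 mm across and 4 mm thick: its inner face is level with the hinge axis, its outer face lies 4 mm further along z, and its free edge is 90 mm from the hinge. Same axes as lid_hinge.
- lid_knob (a point): centre of the black ball knob, 18 mm across, on the middle of the lid's outer face; the knob's top is 24 mm above the lid's inner face.
- sugar_bowl: green ceramic sugar bowl with its cap on, 92 mm across, 96 mm high, loose, beside the pot (its +y side); origin at the centre of its underside. Leave alone.
- cup_near: clear glass tea cup upside down, 60 mm across, 75 mm high, loose, beside the pot (its -y side); origin at the centre of its lower rim. Leave alone.
- cup_far: a second such glass cup upside down, farther to the left; origin at the centre of its lower rim. Leave alone.
- tray: blue plastic tray, 240 x 160 x 22 mm, lying empty at the right; origin at the centre of its underside. Leave alone.

How it is judged:
On the way, in this order (a step that is already met when the one before it is completed fails the run):
1. the fingers push the lid over past upright (value of joint lid below 1.3 rad and contact force between the fingers and teapot above 0.1 N).
2. with the lid down on the rim, the fingers press it (over 1 N for 0.15 s) (value of joint lid below 0.06 rad and contact force between the fingers and teapot above 1 N), for 0.15 s.
At the end, for the whole second after the job is handed in: The lid is shut (within 0.06 rad of its stop), the pot stands upright (within 0.05 rad) and at rest within 30 mm of where it stood, and the bowl, both cups and the tray are within 15 mm of where they were (value of joint lid below 0.06 rad and distance of teapot from where it was at the start of the episode below 0.03 m and angle between teapot's own z axis and vertical below 0.05 rad and linear speed of teapot below 0.02 m/s and distance of each of sugar_bowl, cup_near, cup_far, tray from where it was at the start of the episode below 0.015 m); the robot touches nothing.
It fails at once if the pot is lifted off the shelf, tipped (over 0.2 rad) or shoved more than 30 mm (height (world z) of teapot above 0.034 m or angle between teapot's own z axis and vertical above 0.2 rad or distance of teapot from where it was at the start of the episode above 0.03 m).
It fails at once if the lid or its knob is taken between the fingers (distance between the grasp point and lid_knob below 0.008 m or (distance between the grasp point and lid_center below 0.043 m and z of the grasp point in the frame of lid_center between -0.003 and 0.003 m)).
It fails at once if the lid is slammed (turns faster than 3 rad/s) (velocity of joint lid below -3 rad/s).
It fails at once if the pot or lid is pressed with more than 35 N (contact force between the fingers and teapot above 35 N).
It fails at once if the bowl, a cup or the tray is moved more than 15 mm or tipped (distance of any of sugar_bowl, cup_near, cup_far, tray from where it was at the start of the episode above 0.015 m or angle between any of sugar_bowl, cup_near, cup_far, tray's own z axis and vertical above 0.2 rad).
It also fails if it takes over 38 s, if anything falls off the work surface, if the arm or the gripper's body presses on something with over 40 N, if the wrist force passes 120 N, or if a joint passes its speed limit or range.

## Working session

There is one attempt and no reset: what is moved stays moved. The work goes in short steps, Python scripts to look and compute and a tool call to move; the robot and the scene stay as the last step left them, time stands still between calls to the robot, and variables do not carry over. Pictures are saved under pics/ and viewed, at most 10 in all, crops included, and the job is handed in when it is done.

Besides the shell and the picture viewer there is one more tool, called after "Call:" in YAML: its name, and indented under it one key for each argument. drive_tool: Moves the arm, as the interface text tells. Its arguments: {"type":"object","properties":{"plan":{"type":"array"},"squeeze":{"type":"number"}},"required":["plan"]}

```bash
mkdir -p pics
python3 - <<'E'
from bench import r,optics
import cv2,numpy as np
print(r.observe(), r.hold_point_z)
for n in("side","top"):
    d=optics.read_camera(n); cv2.imwrite(f"pics/{n}0.png",d["img"][:,:,::-1])
    np.savez(f"{n}0.npz",**d)
    print(n,d["camera_matrix"],d["k1"],d["origin"],d["orientation"])
E
```

```text
{'t': 0.0, 'q': array([ 1.2562852 ,  0.60012289, -0.00255798,  1.6000878 ,  0.00179968,
        0.94291982, -0.07980384]), 'joint_velocities': array([-6.34224890e-04,  8.51042714e-05,  7.00610136e-04, -6.54885252e-04,
        1.29117667e-03, -1.27246521e-03,  1.76581203e-03]), 'effort': array([-1.61179731e-03, -7.65068793e+01,  1.49665095e+00, -2.52355957e+01,
       -5.24004176e-02,  1.70733500e-02,  1.42889417e-04]), 'eef_pos': array([ 0.17067353, -0.7041371 ,  0.2177764 ]), 'ee_rot': array([-3.11790490e+00, -3.72598688e-01,  4.91723606e-04]), 'force': array([ 0.59085344, -0.36471942, -0.48934676]), 'ft_torque': array([-0.01757877, -0.00459129,  0.01702123]), 'grip_force': 0.0, 'grip_width': 0.09341069840803823} 0.0188
side [[395.74392204   0.         319.60191417]
 [  0.         395.74392204 201.2177966 ]
 [  0.           0.           1.        ]] -0.05471213816336425 [0.47798273 0.82168923 0.95906779] [ 0.07370514 -1.13118277 -2.78009861]
top [[461.36609482   0.         315.20257541]
 [  0.         461.36609482 203.56503596]
 [  0.           0.           1.        ]] 0.014115880623421579 [0.2259326  0.00199611 1.68529649] [ 0.18730801 -0.17780904 -1.56033109]
```

View pics/side0.png

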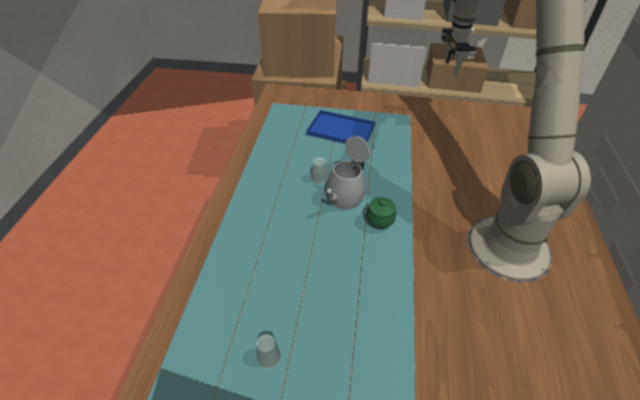

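View pics/top0.png

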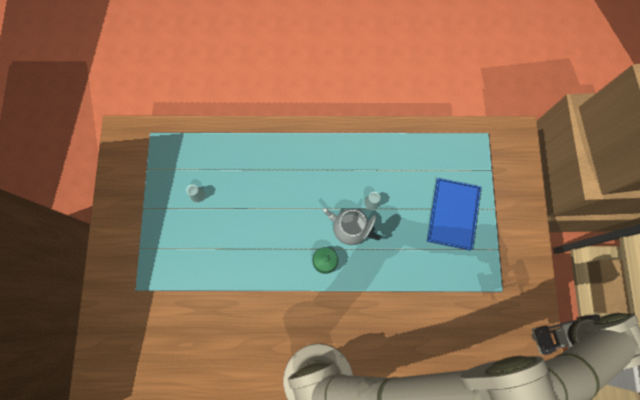

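The side view shows the pot at about (346,185) with the lid up at (357,150). In the top view the pot is at (353,226), the spout points to (323,210) and the handle to (378,236). I'll zoom in on both views.

```bash
cat > h.py <<'E'
import numpy as np,cv2
from scipy.spatial.transform import Rotation as R
def load(n): return dict(np.load(n))
def ray(d,u,v):
    K=d["camera_matrix"];k=float(d["k1"])
    p=np.array([(u-K[0,2])/K[0,0],(v-K[1,2])/K[1,1]])
    q=p.copy()
    for _ in range(20): q=p/(1+k*(q@q))
    return d["origin"],R.from_rotvec(d["orientation"]).apply([q[0],-q[1],-1])
def plane(d,u,v,z):
    o,w=ray(d,u,v); return o+w*(z-o[2])/w[2]
def proj(d,P):
    K=d["camera_matrix"];k=float(d["k1"])
    c=R.from_rotvec(d["orientation"]).inv().apply(np.asarray(P)-d["origin"])
    s=np.stack([c[...,0],-c[...,1]],-1)/-c[...,2:3]; s=s*(1+k*(s**2).sum(-1,keepdims=True))
    return s*[K[0,0],K[1,1]]+[K[0,2],K[1,2]]
def tri(d1,a,d2,b):
    o1,w1=ray(d1,*a);o2,w2=ray(d2,*b)
    s=np.linalg.lstsq(np.stack([w1,-w2],1),o2-o1,rcond=None)[0]
    p,q=o1+s[0]*w1,o2+s[1]*w2
    return (p+q)/2,np.linalg.norm(p-q)
E
python3 - <<'E'
from h import *
s=load("side0.npz")["img"][125:215,300:405,::-1];t=load("top0.npz")["img"][180:280,300:400,::-1]
cv2.imwrite("pics/c0.png",np.hstack([cv2.resize(s,(400,343),interpolation=2),cv2.resize(t,(343,343),interpolation=2)]))
E
```

```text
(no output)
```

View pics/c0.png

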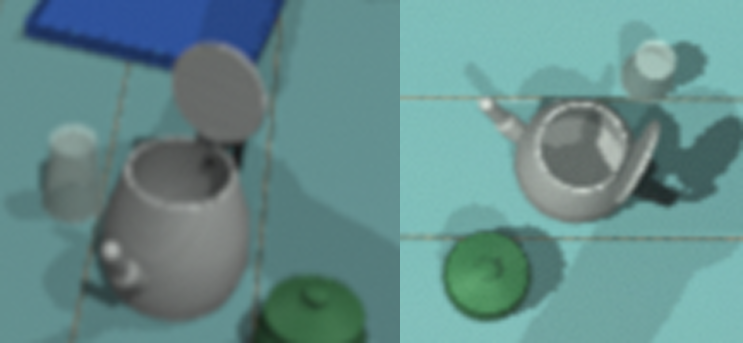

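The left half (side view) shows the open lid's disc centred at crop (219,92), the rim at (181,172) and the spout tip at (112,250). The right half (top view) has the rim at (583,145), the spout tip at (487,103), and the lid nearly edge-on around (640,160).

Run:
```python
from h import *
s,t=load("side0.npz"),load("top0.npz")
S=lambda x,y:(300+(x+.5)/3.81-.5,125+(y+.5)/3.81-.5)
T=lambda x,y:(300+(x-400+.5)/3.43-.5,180+(y+.5)/3.43-.5)
for n,a,b in [("rim",(181,172),(583,145)),("spout",(112,250),(487,103)),("lid",(219,92),(641,162)),("bowlknob",(318,292),(491,268)),("cuptop",(73,137),(656,60))]:
    print(n,*tri(s,S(*a),t,T(*b)))
print("shelf edge heights? z plane pts", plane(t,*T(583,145),0.147))
for z in(.1,.122,.147,.15): print(z,plane(s,*S(181,172),z),plane(t,*T(583,145),z))
```

```text
rim [ 0.52598313 -0.11664286  0.14163486] 0.0033651797488223178
spout [ 0.5700961  -0.02161946  0.13662433] 0.0023664574160441936
lid [ 0.50146792 -0.16868162  0.18696251] 0.0017131047330822807
bowlknob [ 0.40703669 -0.02547719  0.11161939] 0.0037215756740475348
cuptop [ 0.62576801 -0.19690331  0.09890952] 0.0003631002941405897
shelf edge heights? z plane pts [ 0.52663505 -0.1164676   0.147     ]
0.1 [ 0.52668965 -0.16380772  0.1       ] [ 0.5358225  -0.12008705  0.1       ]
0.122 [ 0.5254423  -0.13856998  0.122     ] [ 0.53152199 -0.11839284  0.122     ]
0.147 [ 0.52402487 -0.10989072  0.147     ] [ 0.52663505 -0.1164676   0.147     ]
0.15 [ 0.52385478 -0.10644921  0.15      ] [ 0.52604862 -0.11623657  0.15      ]
```

Call:
drive_tool:
  plan:
    - [[0.5,-0.5,-0.4,0,0,0,-1],[0.9,-0.9,-0.4,0,0,0,-1],[0.9,-0.9,-0.4,0,0,0,-1],[0.9,-0.9,0,0,0,0,-1],[0.9,-0.9,0,0,0,0,-1]]
  squeeze: 10

```text
t: 0.6
eef_pos: [0.2625, -0.5539, 0.2555]
ee_rot: [3.119, 0.373, 0.001]
force: [1.0, 0.8, 0.5]
grip_width: 0.0575
grip_force: 0.0
```

Call:
drive_tool:
  plan:
    - [[0.9,-0.9,0,0,0,0,-1],[0.9,-0.9,0,0,0,0,-1],[0.9,-0.9,0,0,0,0,-1],[0.9,-0.9,0,0,0,0,-1],[0.9,-0.9,0,0,0,0,-1]]

```text
t: 1.1
eef_pos: [0.3615, -0.3907, 0.2551]
ee_rot: [3.119, 0.374, 0.001]
force: [0.9, -0.4, -0.4]
grip_width: 0.0176
grip_force: 0.0
```

Call:
drive_tool:
  plan:
    - [[0.9,-0.9,0,0,0,-0.8,-1],[0,0,0,0,0,-0.9,-1],[0,0,0,0,0,-0.9,-1],[0,0,0,0,0,-0.9,-1],[0,0,0,0,0,-0.9,-1]]

```text
t: 1.6
eef_pos: [0.3807, -0.3593, 0.255]
ee_rot: [2.911, 1.182, 0.0]
force: [-0.6, 0.3, 0.7]
grip_width: 0.0005
grip_force: 0.0
```

Call:
drive_tool:
  plan:
    - [[0,0,0,0,0,-0.9,-1],[0,0,0,0,0,-0.9,-1],[0,0,0,0,0,-0.9,-1],[0,0,0,0,0,-0.4,-1],[0,0,0,0,0,0,-1]]

```text
t: 2.1
eef_pos: [0.3805, -0.3597, 0.2549]
ee_rot: [2.646, 1.694, -0.0]
force: [0.1, -0.2, 0.2]
grip_width: 0.0002
grip_force: 0.0
```

Call:
drive_tool:
  plan:
    - [[0.9,0.4,0,0,0,0,-1],[0.9,0.3,0,0,0,0,-1],[0.9,0.3,0,0,0,0,-1],[0.9,0,0,0,0,0,-1],[0.9,0,0,0,0,0,-1]]

```text
t: 2.6
eef_pos: [0.4649, -0.249, 0.2548]
ee_rot: [2.648, 1.69, -0.0]
force: [0.5, -0.0, -0.0]
grip_width: 0.0006
grip_force: 0.0
```

Call:
drive_tool:
  plan:
    - [[0.3,0,0.4,0,0,0,-1],[0,0,0.4,0,0,0,-1],[0,0,0.4,0,0,0,-1],[0,0,0,0,0,0,-1],[0,0,0,0,0,0,-1]]

```text
t: 3.1
eef_pos: [0.4675, -0.2433, 0.218]
ee_rot: [-2.647, -1.689, 0.002]
force: [-0.1, 0.3, 0.1]
grip_width: 0.0001
grip_force: 0.0
```

```bash
cat > look.py <<'E'
import sys
from h import *
from bench import r,optics
n=sys.argv[1]
ims=[]
for c,(a,b,x,y) in (("side",(110,215,290,410)),("top",(175,280,290,410))):
    d=optics.read_camera(c); np.savez(f"{c}{n}.npz",**d)
    ims.append(cv2.resize(d["img"][a:b,x:y,::-1],None,fx=3.3,fy=3.3,interpolation=2))
cv2.imwrite(f"pics/l{n}.png",np.hstack(ims))
o=r.observe()
e=np.array([.419,.908]);f=np.array([.908,-.419]);p=o["eef_pos"][:2]-[.527,-.1165]
print("tool in pot frame x,y,z",p@e,p@f,o["eef_pos"][2]-.022,"force e,f,z",o["force"][:2]@e,o["force"][:2]@f,o["force"][2])
E
python3 look.py 1
```

```text
tool in pot frame x,y,z -0.13966863013603933 -0.0004413188799256337 0.19669431607288357 force e,f,z 0.0698342658410288 0.5809801706093434 0.20528192323664846
```

View pics/l1.png

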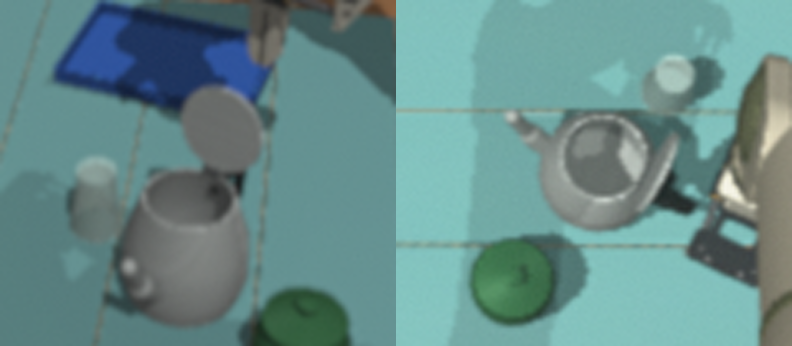

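Fingertip sits behind the lid (side (265,55)), in line with the handle; pot unmoved. Starting the push.

Call:
drive_tool:
  plan:
    - [[0.35,0,-0.15,0,0,0,-1],[0.35,0,0,0,0,0,-1],[0.3,0,0,0,0,0,-1],[0.3,0,0,0,0,0,-1],[0.3,0,0,0,0,0,-1]]

```text
t: 3.7
eef_pos: [0.4888, -0.1977, 0.2231]
ee_rot: [2.646, 1.693, 0.0]
force: [-0.4, -0.2, 0.8]
grip_width: 0.0007
grip_force: 0.0
```

Call:
drive_tool:
  plan:
    - [[0.15,0,0,0,0,0,-1],[0.15,0,0,0,0,0,-1],[0.15,0,0,0,0,0,-1],[0.15,0,0,0,0,0,-1],[0.15,0,0,0,0,0,-1]]

```text
t: 4.2
eef_pos: [0.4979, -0.1783, 0.2231]
ee_rot: [2.647, 1.692, -0.0]
force: [0.4, -1.2, 0.6]
grip_width: 0.0003
grip_force: 0.3
```

Call:
drive_tool:
  plan:
    - [[0.1,0,0,0,0,0,-1],[0.1,0,0,0,0,0,-1],[0.1,0,0,0,0,0,-1],[0.1,0,0,0,0,0,-1],[0,0,0,0,0,0,-1]]

```text
t: 4.7
eef_pos: [0.5031, -0.167, 0.2231]
ee_rot: [-2.646, -1.693, -0.0]
force: [-0.6, 0.6, 0.2]
grip_width: 0.0008
grip_force: 0.0
```

```bash
python3 look.py 2
```

```text
tool in pot frame x,y,z -0.05627972846987612 -0.000583622191639748 0.20107063671223865 force e,f,z -0.9676648586529178 -0.6253696818236502 -0.1025692679669905
```

View pics/l2.png

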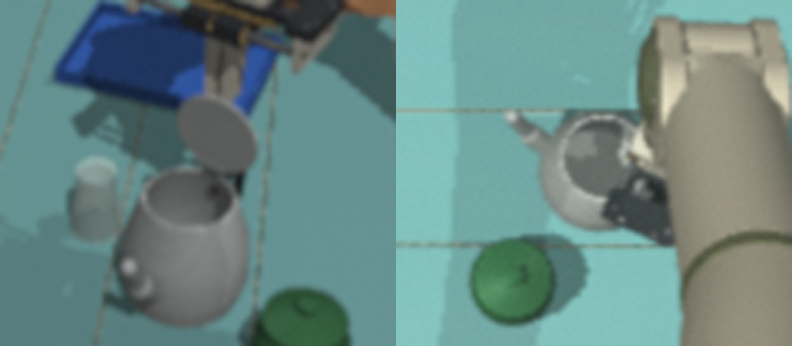

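The side view shows the lid about upright at crop (217,134), with the finger behind its upper part and the pot unmoved. I'll follow the arc over.

Call:
drive_tool:
  plan:
    - [[0.12,0,0.01,0,0,0,-1],[0.12,0,0.01,0,0,0,-1],[0.12,0,0.01,0,0,0,-1],[0.12,0,0.02,0,0,0,-1],[0.12,0,0.02,0,0,0,-1]]

```text
t: 5.3
eef_pos: [0.5106, -0.1508, 0.2209]
ee_rot: [2.647, 1.693, 0.0]
force: [-0.2, 0.5, -0.3]
grip_width: 0.0003
grip_force: 0.2
```

Call:
drive_tool:
  plan:
    - [[0.13,0,0.03,0,0,0,-1],[0.13,0,0.04,0,0,0,-1],[0.13,0,0.04,0,0,0,-1],[0.13,0,0.05,0,0,0,-1],[0.13,0,0.06,0,0,0,-1]]

```text
t: 5.8
eef_pos: [0.5187, -0.1331, 0.2142]
ee_rot: [-2.647, -1.692, 0.0]
force: [0.1, -0.6, -0.0]
grip_width: 0.001
grip_force: 0.2
```

Call:
drive_tool:
  plan:
    - [[0.12,0,0.07,0,0,0,-1],[0.12,0,0.07,0,0,0,-1],[0.12,0,0.08,0,0,0,-1],[0.11,0,0.08,0,0,0,-1],[0.1,0,0.09,0,0,0,-1]]

```text
t: 6.3
eef_pos: [0.5259, -0.1176, 0.2025]
ee_rot: [2.647, 1.692, 0.0]
force: [-0.0, -0.2, 0.5]
grip_width: 0.0005
grip_force: 0.1
```

```bash
python3 look.py 3
```

```text
tool in pot frame x,y,z -0.001255047453577582 -0.0007082889017185035 0.1803093502769932 force e,f,z 0.1709435963921847 -0.26690701033918895 0.7484695512194881
```

View pics/l3.png

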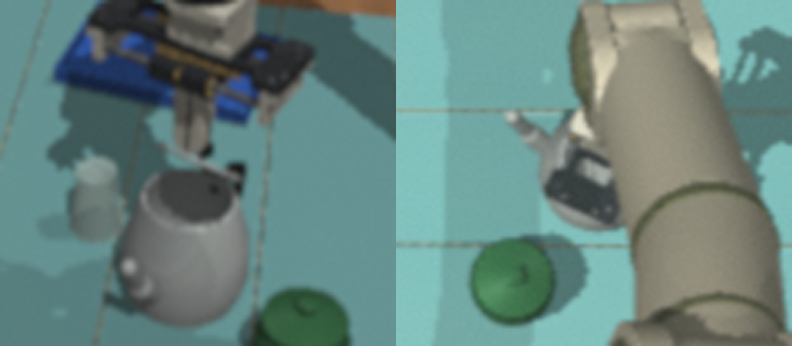

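The lid is now leaning forward, seen edge-on at crop (200,160), with the fingertip on its outer face and clear of the knob (207,150). Continuing down.

Call:
drive_tool:
  plan:
    - [[0.1,0,0.09,0,0,0,-1],[0.1,0,0.1,0,0,0,-1],[0.09,0,0.1,0,0,0,-1],[0.08,0,0.11,0,0,0,-1],[0.08,0,0.11,0,0,0,-1]]

```text
t: 6.9
eef_pos: [0.5315, -0.1054, 0.1871]
ee_rot: [-2.647, -1.692, 0.0]
force: [-0.9, -0.7, 0.9]
grip_width: 0.0005
grip_force: 0.1
```

Call:
drive_tool:
  plan:
    - [[0.07,0,0.11,0,0,0,-1],[0.07,0,0.12,0,0,0,-1],[0.06,0,0.12,0,0,0,-1],[0.05,0,0.12,0,0,0,-1],[0.05,0,0.12,0,0,0,-1]]

```text
t: 7.4
eef_pos: [0.5353, -0.0974, 0.1694]
ee_rot: [-2.647, -1.692, 0.0]
force: [-0.2, 0.7, 0.7]
grip_width: 0.0006
grip_force: 0.1
```

Call:
drive_tool:
  plan:
    - [[0.04,0,0.1,0,0,0,-1],[0.03,0,0.1,0,0,0,-1],[0.02,0,0.1,0,0,0,-1],[0.02,0,0.08,0,0,0,-1],[0,0,0,0,0,0,-1]]

```text
t: 7.9
eef_pos: [0.5365, -0.0944, 0.158]
ee_rot: [-2.646, -1.692, 0.0]
force: [-0.1, -1.0, 0.2]
grip_width: 0.0009
grip_force: 0.0
```

```bash
python3 look.py 4
```

```text
tool in pot frame x,y,z 0.02402109970449472 -0.0004907696065699549 0.13628315750595127 force e,f,z -0.16323399479465264 0.04554181814149365 -0.15738618799859733
```

View pics/l4.png

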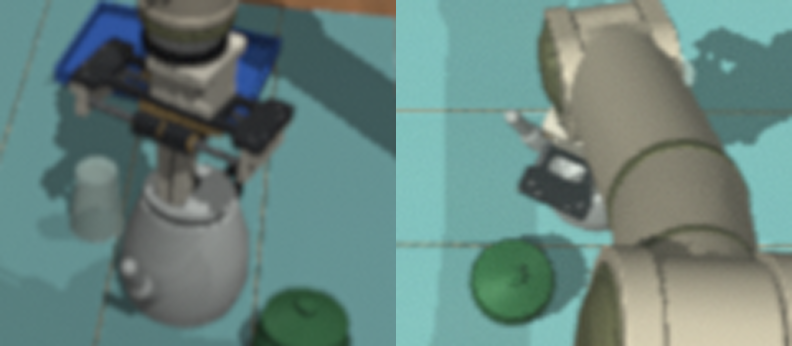

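The lid is nearly flat; a thin dark gap shows at its front edge (crop 205,215). I'll lower in ~1 mm steps and watch the force.

Call:
drive_tool:
  plan:
    - [[0,0,0.04,0,0,0,-1],[0,0,0.04,0,0,0,-1],[0,0,0.04,0,0,0,-1],[0,0,0.04,0,0,0,-1],[0,0,0.04,0,0,0,-1]]

```text
t: 8.5
eef_pos: [0.5366, -0.0945, 0.1522]
ee_rot: [-2.647, -1.692, 0.0]
force: [0.1, 0.6, 0.7]
grip_width: 0.0003
grip_force: 0.1
```

Call:
drive_tool:
  plan:
    - [[0,0,0.02,0,0,0,-1],[0,0,0.02,0,0,0,-1],[0,0,0.02,0,0,0,-1],[0,0,0,0,0,0,-1],[0,0,0,0,0,0,-1]]

```text
t: 9.0
eef_pos: [0.5366, -0.0945, 0.1505]
ee_rot: [-2.647, -1.692, 0.0]
force: [-0.8, 0.4, 0.1]
grip_width: 0.0005
grip_force: 0.0
```

Call:
drive_tool:
  plan:
    - [[0,0,0.02,0,0,0,-1],[0,0,0.02,0,0,0,-1],[0,0,0.02,0,0,0,-1],[0,0,0,0,0,0,-1],[0,0,0,0,0,0,-1]]

```text
t: 9.5
eef_pos: [0.5366, -0.0945, 0.1487]
ee_rot: [-2.647, -1.692, 0.0]
force: [-0.6, 0.0, 0.2]
grip_width: 0.0003
grip_force: 0.0
```

Call:
drive_tool:
  plan:
    - [[0,0,0.01,0,0,0,-1],[0,0,0.01,0,0,0,-1],[0,0,0.01,0,0,0,-1],[0,0,0,0,0,0,-1],[0,0,0,0,0,0,-1]]

```text
t: 10.0
eef_pos: [0.5367, -0.0945, 0.1482]
ee_rot: [2.647, 1.692, 0.0]
force: [-1.4, -0.1, 5.4]
grip_width: 0.0003
grip_force: 2.8
```

Call:
drive_tool:
  plan:
    - [[0,0,0.01,0,0,0,-1],[0,0,0,0,0,0,-1],[0,0,0,0,0,0,-1],[0,0,0,0,0,0,-1],[0,0,0,0,0,0,-1]]

```text
t: 10.5
eef_pos: [0.5367, -0.0945, 0.1481]
ee_rot: [2.646, 1.692, 0.0]
force: [-3.1, 0.4, 8.0]
grip_width: 0.0004
grip_force: 4.1
```

Call:
drive_tool:
  plan:
    - [[0,0,-0.03,0,0,0,-1],[0,0,-0.1,0,0,0,-1],[0,0,-0.4,0,0,0,-1],[0,0,-0.8,0,0,0,-1],[0,0,-0.8,0,0,0,-1]]

```text
t: 11.0
eef_pos: [0.5364, -0.0943, 0.2125]
ee_rot: [-2.646, -1.692, 0.001]
force: [-0.4, -0.4, 0.0]
grip_width: 0.0001
grip_force: 0.0
```

Call:
drive_tool:
  plan:
    - [[-0.8,0,-0.8,0,0,0,-1],[-0.8,0,-0.6,0,0,0,-1],[-0.9,0,0,0,0,0,-1],[-0.9,0,0,0,0,0,-1],[-0.9,0,0,0,0,0,-1]]

```text
t: 11.5
eef_pos: [0.482, -0.2125, 0.2545]
ee_rot: [2.646, 1.692, 0.001]
force: [0.5, 0.5, 0.4]
grip_width: 0.0005
grip_force: 0.0
```

Call:
drive_tool:
  plan:
    - [[-0.9,0,0,0,0,0,-1],[-0.9,0,0,0,0,0,-1],[-0.5,0,0,0,0,0,-1],[0,0,0,0,0,0,-1],[0,0,0,0,0,0,-1]]

```text
t: 12.0
eef_pos: [0.4538, -0.2738, 0.2539]
ee_rot: [2.647, 1.692, 0.001]
force: [0.4, 0.4, 0.5]
grip_width: 0.0003
grip_force: 0.0
```

```bash
python3 look.py 5
```

```text
tool in pot frame x,y,z -0.1726734048201248 -0.0005357747114091364 0.23171420845289084 force e,f,z 0.21961738664229516 0.4494847881989386 -0.05951240243657975
```

View pics/l5.png

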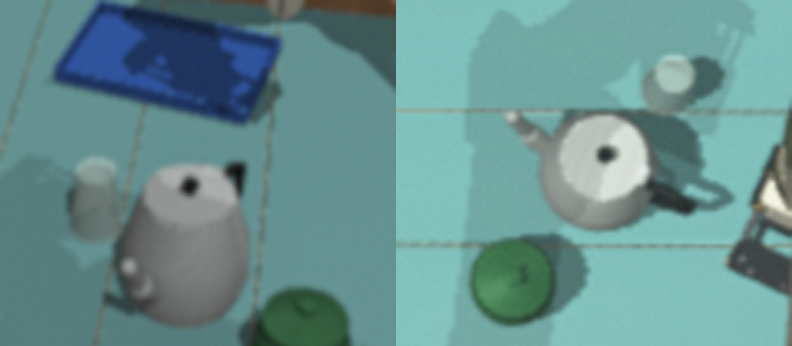

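The lid is flush on the rim (knob at top-crop (607,153)), the pot, cups, bowl and tray have not moved, and the arm is clear.

```bash
python3 -c "
from bench import r
print(r.finish_job())"
```

```text
the job is handed in; nothing more can be done
None
```

I pushed the lid over with closed fingertips, eased it down and pressed it home at about 8 N; the last pictures show it shut, with the pot and everything around it unmoved. The job is handed in, but no verdict came back.

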